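# Fit the ceramic seal ring to a coolant pump with the nylon fork

### The job

Fit the white ceramic seal ring to the coolant pump without touching the ring with the gripper: take the forked nylon tool by its handle, slide it under the ring on the upturned socket, carry the ring level on the fork, let it down over the pump's shaft into the mouth of the bore and draw the fork out. Then press on top of the ring with the fork, past the stiff rubber lining, until it stops hard on the spacer at the bottom, and hold it down there for a good second; press gently, the ceramic cracks at little more than 20 N. Lay the fork flat on the bench when done and leave the other things where they are.

Things in the scene. Friction and masses are not known exactly. Their poses are not given: they have to be found in the camera images.
- ring_center (a point): white glazed ceramic ring, outside diameter 44, hole 20, 15 high, about 60 g, both faces alike, loose, lying flat on the upturned socket. The point is its centre, half-way up; z is its axis. It cracks if pressed with more than 22 N.
- fork_grip (a point): black nylon trim fork lying flat on the bench, about 90 g: handle 20 wide, 32 high, reaching from 55 to 160 behind the middle of the notch; blade 54 wide, 4 thick, ending in two tines with an open notch 30 wide between them; undersides of blade and handle level. The point is in the handle at the balance point, 16 above the underside, 90 behind the notch's middle; x towards the tines, z up.
- fork_notch (a point): middle of the fork's notch at the level of the blade's upper face, where the ring's centre belongs when carried (the ring then bears on both tines and the root). Tines reach 26 ahead of it, the notch's root is 16 behind it, the blade's underside 4 below it; x towards the tines, z up. A grip of about 40 N carries it steadily; clenched much harder the fork trembles and the ring creeps.
- socket_top (a point): upturned steel socket, 26 in diameter, standing in a round steel magnetic dish (104 across, 18 high); neither moves. The point is the middle of the socket's upper end, 62 above the bench, on which the ring lies. The fork can come in under the ring from any side.
- pump_face (a point): cast aluminium coolant pump, bolted down, seal side up: flange 136 across, body 98 across and 52 high, hose stub 82 out to the side (top 48 high), and on top a round boss 73 across with a flat face 85 above the bench and a bore 47 wide. The point is the middle of the bore at that face. In it stands a steel shaft, diameter 18, rising 30 above the face, its last 6 tapered to 12.
- impeller: brass pump impeller, 68 across, 24 high, loose; to be left alone. Origin under its centre.
- wedge: black nylon wedge, flat and without a fork, 170 long, 30 wide, 10 high, loose; to be left alone. Origin on its underside, 15 ahead of the middle of its length.
- tin: round grey tin with a steel lid, 75 across, 52 high, loose; to be left alone. Origin under its centre.
- pump: the same pump, origin under its middle. Three rubber bulges line the bore: a ring let down over the shaft rests on them, its top 10 to 12 above the face; a push of some 4 to 13 N takes it past. Below lies a steel spacer ring picked for each pump, so the seated ring's top ends anywhere from 2 to 8.5 above the face: not known beforehand, only felt as a hard stop. Released, the ring stays down.
Mind the look-alikes: they are no part of the job. Leave any yellow look-alike of the part that bears socket_top alone.

How it is judged:
On the way, in this order (a step that is already met when the one before it is completed fails the run):
1. the ring rides on the fork, clear of the socket (contact force between fork and ring above 0.15 N and horizontal distance between ring_center and socket_top above 0.06 m and height (world z) of ring_center above 0.06 m), for 0.2 s.
2. the ring is let down over the shaft into the mouth of the bore, the fork is off it (horizontal distance between ring_center and pump_face below 0.004 m and z of ring_center in the frame of pump_face below 0.0085 m and contact force between fork and ring below 0.05 N), for 0.2 s.
3. the ring is pressed home with the fork and held against the spacer in the bore (contact force between fork and ring above 3 N and contact force between ring and spacer_c0 above 1 N), for 0.5 s.
At the end, for the whole second after the job is handed in: the ring is fully home on the spacer in the pump's bore (within 1.5 mm, centred within 3 mm, level within 0.1 rad), and the fork lies flat on the bench at rest, let go (distance between ring_center and spacer_c0 below 0.014 m and horizontal distance between ring_center and pump_face below 0.003 m and angle between ring_center's own z axis and vertical below 0.1 rad and height (world z) of fork_grip below 0.03 m and angle between fork_grip's own z axis and vertical below 0.3 rad and linear speed of each of fork, ring below 0.02 m/s); the robot touches nothing.
It fails at once if the gripper touches the ring (contact force between ring and the fingers above 0.3 N or contact force between ring and the arm above 0.3 N).
It fails at once if the ring tilts by more than 0.3 rad (angle between ring_center's own z axis and vertical above 0.3 rad).
It fails at once if the fork presses on the ring with more than 22 N (contact force between fork and ring above 22 N).
It fails at once if the fork is forced against the pump with more than 25 N (contact force between fork and pump above 25 N).
It fails at once if a bystander is moved by more than 20 mm (distance of any of impeller, wedge, tin from where it was at the start of the episode above 0.02 m).
It also fails if it takes over 69 s, if anything falls off the work surface, if the arm or the gripper's body presses on something with over 40 N, if the wrist force passes 120 N, or if a joint passes its speed limit or range.

### The arm

A 6-joint arm with a two-finger parallel gripper is mounted at the origin on the work surface. World frame = base frame: x ahead of the robot, y to its left, z up, the work surface at z = 0. Lengths are in m, angles in rad, forces in N, time in s.
With the tool pointing down it reaches from about 0.325 to 0.775 m from the base axis. Payload 5.5 kg.
Tool frame: the origin (TCP) lies between the finger pads; the fingertips stand 8 mm ahead of it and the grasp point (between the pads) lies 11 mm behind it (tcp_to_tips is the distance from the TCP to the fingertips, in m); z points along the fingers, y is the direction in which the jaws open and shut (so a half turn about z gives the same grasp; the last joint's range is limited). The gripper opens to 88 mm and grips with 3 to 60 N. Pads are 20 mm wide; open, the fingers measure 115 mm over their backs; the gripper's body (75 mm by 178 mm) begins 61 mm behind the grasp point.
Start: joints at [1.26, 0.091, 1.231, -0, 1.82, -0.057], TCP at [0.151, 0.581, 0.231] pointing down, gripper open.
Joint ranges: [-2.87, 2.87], [-0.86, 2.18], [0.17, 2.46], [-1.51, 4.65], [0.06, 2.69], [-2.65, 2.65]. Speed limits (rad/s): [2.57, 2.57, 3.01, 3.14, 3.14, 3.14].

### API

Orientations are given as a unit quaternion [w, x, y, z].
In Python, from bench import * gives the robot as it stands. Calls block until the motion is done:
- move_to(position, orientation): joint-space move of the TCP to a pose.
- move_l(position, speed=0.15, orientation=None): straight line of the TCP; orientation=None keeps the orientation; speed is the mean speed in m/s.
- movej(angles): joint-space move.
- gripper_open() and close(): open the fingers fully, or close them until they stop; the grip force is fixed at half the most.
- hold(seconds).
- inverse_kinematics(position, orientation): joint angles nearest the present ones, or None.
- state(): the state.
- get_image(name): name is "scene" or "top"; returns a dict with "frame" (420x560x3 uint8, blue, green, red), "depth" (420x560 float32, m along the optical axis (not along the pixel's ray), 0 where there is no reading), "camera_matrix" (3x3 intrinsics, pixels), "view" (4x4, takes a point from world to camera coordinates). Camera axes: x right, y up, looking along -z (the intrinsics and any distortion apply to the point x, -y, -z); pixel columns grow to the right and rows downward; lengths in m; the calibration is good to about 2 mm. A picture is of the moment at which its call begins.
A pose or a line that the arm cannot do raises IKError and nothing moves.
- job_done(): hands the job in, once; it reports no verdict.
The state is a dict: "time": time; "joint_pos": joint angles; "dq": joint speeds; "joint_torque": joint torques, N m; "ee_pos": TCP position; "ee_rot": TCP orientation; "ft_force": force on the tool from outside, world axes, zero at the start; "moment": the same for the moment, N m; "finger_gap": finger opening in m.
Only numpy, scipy, OpenCV 4.12 (cv2) and the standard library are available. Lean on these libraries where they do the work, as an engineer would, in place of code of your own. Each camera call takes 0.05 s, during which the arm holds its last target. There are 200 camera calls.

## Working session

There is one attempt and no reset: what is moved stays moved. The work goes in short steps, each a Python script; the robot and the scene stay as the last script left them, time stands still between calls to the robot, and variables do not carry over. Pictures are saved under pics/ and viewed, about 8 in all and at most 12, crops included, and the job is handed in when it is done.

```bash
ls; mkdir -p pics
python3 - <<'E'
from bench import *
import cv2,numpy as np,pickle
d={n:get_image(n) for n in("scene","top")}
pickle.dump(d,open("im0.pkl","wb"))
for n in d:
    cv2.imwrite(f"pics/{n}0.png",d[n]["frame"]); print(n,d[n]["camera_matrix"],d[n]["view"],[k for k in d[n]])
print(state())
E
```

```text
pics
scene [[415.46385745   0.         280.17533276]
 [  0.         415.46385745 210.80321501]
 [  0.           0.           1.        ]] [[-0.8287382   0.55960879  0.0055681   0.46208984]
 [-0.40594525 -0.60796342  0.68234077  0.21181276]
 [ 0.38522909  0.56322152  0.73101304 -1.28690105]
 [ 0.          0.          0.          1.        ]] ['frame', 'depth', 'camera_matrix', 'view']
top [[530.29888913   0.         282.81310164]
 [  0.         530.29888913 216.00869298]
 [  0.           0.           1.        ]] [[ 0.02991733 -0.99954627  0.00349449  0.01271469]
 [ 0.99856012  0.03004319  0.04444213 -0.57782634]
 [-0.04452695  0.00215987  0.99900585 -1.56557691]
 [ 0.          0.          0.          1.        ]] ['frame', 'depth', 'camera_matrix', 'view']
{'time': 0.1, 'joint_pos': array([ 1.26033722e+00,  9.17497032e-02,  1.23173870e+00,  7.78130374e-06,
        1.81978015e+00, -5.67508359e-02]), 'dq': array([-0.00022023,  0.0008605 , -0.00376935,  0.00125795,  0.00182055,
       -0.00060162]), 'joint_torque': array([ 2.35118954e-03, -4.47861993e+01, -4.07567489e+01,  6.99857902e-02,
        2.84953834e-02, -1.06438185e-04]), 'ee_pos': array([0.15055209, 0.58055549, 0.22965532]), 'ee_rot': array([-1.56696522e-04,  1.26513195e-01,  9.91964571e-01, -8.23174943e-04]), 'ft_force': array([-0.37754751, -0.29431545,  0.30928276]), 'moment': array([0.0570651 , 0.05284079, 0.07452279]), 'finger_gap': 0.08822004665580498}
```

View pics/top0.png

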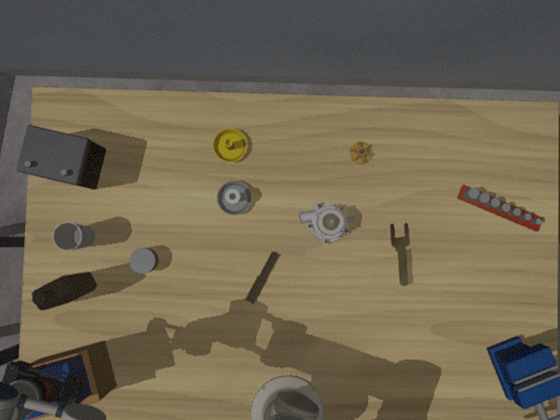

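View pics/scene0.png

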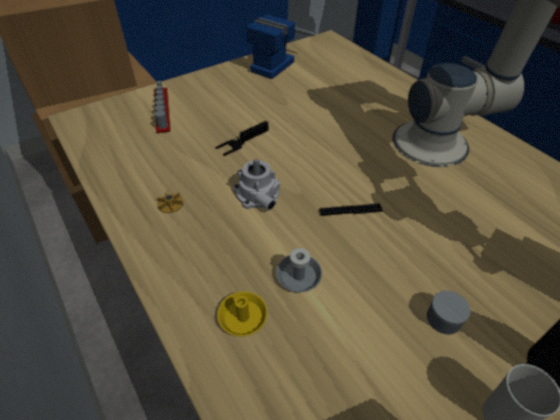

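Top view: ring on the socket/grey dish at about (235,196), pump (330,222) with its stub to the left, fork tines (400,230) and handle end (404,283), wedge (263,277), impeller (361,153), tin (144,260), yellow decoy dish (230,145). Next, zoomed crops.

Run:
```python
import cv2,numpy as np,pickle
d=pickle.load(open("im0.pkl","rb"))
def crop(n,c,r,h=32): 
    i=d[n]["frame"][r-h:r+h,c-h:c+h]; i=cv2.convertScaleAbs(i,alpha=1.5); return cv2.resize(i,(264,264),interpolation=cv2.INTER_NEAREST)
a=np.hstack([crop("top",235,197),crop("top",330,220),crop("top",402,255)])
b=np.hstack([crop("scene",299,266),crop("scene",257,184),crop("scene",243,138)])
cv2.imwrite("pics/mos.png",np.vstack([a,b]))
```

```text
(no output)
```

View pics/mos.png

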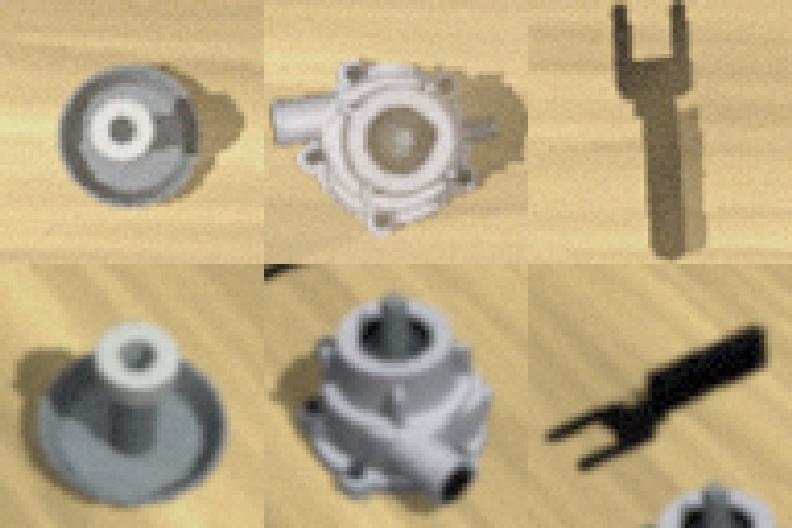

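The crops show clean edges: the ring annulus, the bore rim with the shaft tip, and the fork with its shadow to the right of the handle in the top view. I'll measure by masks and depth.

```bash
cat > vis.py <<'E'
import cv2,numpy as np
def cam(im):
    V=im["view"];R=V[:3,:3];t=V[:3,3];return im["camera_matrix"],R,t,-R.T@t
def ray(im,u,v,z):
    K,R,t,C=cam(im); p=np.linalg.inv(K)@np.array([u,v,1.]); d=R.T@np.array([p[0],-p[1],-p[2]])
    return C+d*(z-C[2])/d[2]
def cloud(im):
    K,R,t,C=cam(im); v,u=np.mgrid[:420,:560]; D=im["depth"]
    P=np.stack([(u-K[0,2])/K[0,0]*D,-(v-K[1,2])/K[1,1]*D,-D],-1)
    return (P-t)@R
def proj(im,p):
    K,R,t,C=cam(im); q=R@np.asarray(p)+t; w=K@np.array([q[0],-q[1],-q[2]]); return w[:2]/w[2]
E
python3 - <<'E'
from vis import *; import pickle
np.set_printoptions(precision=4,suppress=True)
d=pickle.load(open("im0.pkl","rb"))
win={"top":dict(ring=(235,197,30),pump=(330,220,22),fork=(402,255,40)),"scene":dict(ring=(300,258,22),pump=(257,175,25),fork=(243,138,32))}
for n,im in d.items():
    f=im["frame"].astype(int); X=cloud(im); print(n,"C",cam(im)[3])
    print(" depth bench z med/std",np.median(X[300:310,200:230,2]) if n=="top" else np.median(X[330:345,330:345,2]))
    mn=f.min(-1)
    for o,(c,r,h) in win[n].items():
        s=np.s_[r-h:r+h,c-h:c+h]; Z=X[s][...,2]; m=mn[s]
        if o!="fork":
            for thr in ((105,115,125) if n=="top" else (120,135,150)):
                b=(m>thr).astype(np.uint8)
                cs,hi=cv2.findContours(b,cv2.RETR_CCOMP,cv2.CHAIN_APPROX_NONE)
                for k in range(len(cs)):
                    if len(cs[k])<8 or hi[0][k][3]>=0 and len(cs[k])<10: continue
                    e=cv2.fitEllipse(cs[k]); u,v=e[0][0]+c-h,e[0][1]+r-h
                    print(" ",o,thr,"hole" if hi[0][k][3]>=0 else "out",np.array([u,v]),np.array(e[1]),ray(im,u,v,.0695 if o=="ring" else .085))
        zt=.077 if o=="ring" else .085
        if o!="fork":
            k=abs(Z-zt)<.004; P=X[s][k]; print(" depth",o,k.sum(),np.median(P,0),P.mean(0),P.min(0),P.max(0))
        else:
            k=(Z>.003)&(Z<.05); P=X[s][k]; print(" depth fork",k.sum(),P.mean(0),P.min(0),P.max(0), "mn",np.percentile(m,[1,5,20,50]))
E
```

```text
scene C [0.9647 0.595  0.7936]
 depth bench z med/std 0.001096355785251097
  ring 120 out [299.9294 255.6724] [14.7016 18.3603] [0.6219 0.1711 0.0695]
  ring 120 hole [299.7468 255.6672] [ 9.5611 10.968 ] [0.6222 0.1708 0.0695]
  ring 135 out [294.9998 259.9999] [1.0116 2.7942] [0.6375 0.1745 0.0695]
  ring 135 out [305.93  257.138] [3.8453 7.9126] [0.6134 0.1815 0.0695]
  ring 135 out [291.2193 253.2554] [3.9325 6.3589] [0.6338 0.1552 0.0695]
 depth ring 241 [0.626  0.1769 0.0777] [0.6263 0.1767 0.0776] [0.6037 0.1543 0.0733] [0.6473 0.1983 0.0809]
  pump 120 out [241.125 197.625] [0.     0.7071] [ 0.645 -0.039  0.085]
  pump 120 out [258.5025 181.3286] [24.5225 38.4116] [ 0.5799 -0.0645  0.085 ]
  pump 120 out [267.7991 166.912 ] [23.5198 47.4654] [ 0.5309 -0.0975  0.085 ]
  pump 120 out [255.2425 168.8753] [16.5749 26.3524] [ 0.562 -0.109  0.085]
 depth pump 308 [ 0.5653 -0.1003  0.0856] [ 0.5625 -0.1021  0.0855] [ 0.5242 -0.143   0.081 ] [ 0.5967 -0.0688  0.0889]
 depth fork 1197 [ 0.4645 -0.3463  0.0099] [ 0.2961 -0.5466  0.003 ] [ 0.6179 -0.1651  0.0392] mn [ 0.  9. 72. 81.]
to
[... 1556 characters left out ...]
5 hole [330.394  221.2398] [18.1801 18.9116] [ 0.5632 -0.1053  0.085 ]
  pump 115 hole [320.2019 212.4245] [3.3674 7.0331] [ 0.5874 -0.0757  0.085 ]
  pump 125 out [310.5683 229.4317] [3.4447 5.013 ] [ 0.5382 -0.0497  0.085 ]
  pump 125 out [326.8134 221.4478] [29.5187 35.0331] [ 0.5623 -0.0952  0.085 ]
  pump 125 hole [330.4008 221.3514] [18.8255 19.1428] [ 0.5629 -0.1053  0.085 ]
  pump 125 hole [323.1973 210.9034] [ 4.0194 15.2761] [ 0.5919 -0.0841  0.085 ]
 depth pump 252 [ 0.5601 -0.1062  0.0845] [ 0.5601 -0.1048  0.0848] [ 0.5266 -0.1387  0.081 ] [ 0.5958 -0.067   0.0889]
 depth fork 1717 [ 0.4711 -0.3246  0.0093] [ 0.3528 -0.4478  0.003 ] [ 0.5946 -0.2072  0.0398] mn [38. 48. 87. 93.]
```

Run:
```python
from vis import *; import pickle
np.set_printoptions(precision=4,suppress=True)
d=pickle.load(open("im0.pkl","rb"))
im=d["top"]; g=im["frame"].min(-1).astype(int)
for r in range(221,290,3): print(r,g[r,386:420])
im=d["scene"]; g=cv2.GaussianBlur(im["frame"],(3,3),0).min(-1)[105:165,205:280]
for t in (30,45):
    n,l,st,ce=cv2.connectedComponentsWithStats((g<t).astype(np.uint8))
    k=1+st[1:,4].argmax(); print(t,st[k],ce[k]+[205,105])
    c=cv2.findContours((l==k).astype(np.uint8),0,1)[0][0]
    print((cv2.approxPolyDP(c,1.5,True)[:,0]+[205,105]).tolist())
```

```text
221 [91 87 96 93 88 96 95 91 94 91 90 94 90 93 95 91 91 91 95 93 92 90 94 88
 88 87 91 90 91 96 95 92 92 90]
224 [93 93 93 86 66 42 41 52 91 94 97 94 88 94 94 93 98 90 60 33 35 41 86 89
 93 96 90 92 91 94 92 93 92 90]
227 [94 93 95 91 54 38 25 34 82 97 97 95 95 93 93 97 91 89 61 34 35 47 72 92
 94 92 89 90 95 95 90 92 94 94]
230 [83 89 91 89 61 31 32 34 46 87 92 86 88 92 90 92 88 93 63 28 42 43 53 82
 90 88 90 88 90 90 89 89 92 89]
233 [81 89 91 89 66 37 27 33 47 78 84 92 90 91 89 91 89 87 62 47 47 46 50 78
 89 91 91 89 88 87 94 92 91 90]
236 [92 91 87 88 71 48 41 30 52 81 91 89 85 82 82 82 75 75 64 48 42 49 54 86
 87 91 89 88 88 91 89 85 88 92]
239 [80 87 86 89 71 47 41 39 35 34 39 50 34 41 37 46 39 44 54 53 45 44 51 62
 85 87 82 89 90 88 85 87 89 86]
242 [ 98 100  96  99  87  55  39  45  37  44  50  35  49  43  39  39  53  49
  51  48  43  46  52  60  82  91  96  87  88  90  87  88  89  90]
245 [ 99  92  97 102  99  85  58  45  47  42  45  45  52  45  48  56  42  49
  42  49  46  56  74  86  88  88  94  85  93  88  90  89  89  97]
248 [97 93 91 97 94 91 91 93 96 70 41 44 44 47 49 5
[... 1450 characters left out ...]
5 104 101]
284 [ 93  93  92  97  94  93  93 102  94  91  96  92  96  89  76  53  50  45
  54  54  53  67  86  79  90  87  93  90  91  90  96  95  93  92]
287 [ 96  90  99  92  95 101  94  93  95 100  95  97  95  95  96 100  97  99
  96  96 101  98  95  95  95  96 101  94 103  95  98  92  95  94]
30 [ 14  17  49  33 405] [246.6667 135.837 ]
[[267, 124], [264, 122], [242, 132], [237, 140], [231, 140], [219, 146], [228, 143], [233, 148], [225, 154], [240, 147], [245, 140], [266, 130]]
45 [ 11  16  53  35 510] [245.0784 136.751 ]
[[267, 122], [262, 122], [242, 131], [235, 140], [229, 140], [216, 147], [225, 144], [230, 145], [232, 148], [224, 153], [224, 155], [234, 151], [246, 140], [267, 130]]
```

Run:
```python
from vis import *; import pickle
np.set_printoptions(precision=4,suppress=True)
d=pickle.load(open("im0.pkl","rb"))
T=d["top"];S=d["scene"]
g=T["frame"].min(-1).astype(float)
def edges(r,thr=68,lo=386,hi=420):
    row=g[r-1:r+2,lo:hi].mean(0); s=np.where(np.diff((row<thr).astype(int))!=0)[0]
    return [lo+i+(row[i]-thr)/(row[i]-row[i+1]) for i in s]
A=[];
for r in range(254,282,3):
    L=edges(r,72)[0]; Rr=[e for e in edges(r,56)][-1]; A.append(ray(T,(L+Rr)/2,r,.016)); 
A=np.array(A)
B=[]
for r in range(226,244,3):
    e=edges(r,65); B.append(ray(T,(e[0]+e[-1])/2,r,.003))
B=np.array(B); print(A[:,:2]);print(B[:,:2])
P=np.vstack([A,B])[:,:2]; c=np.polyfit(P[:,0],P[:,1],1); print("y=",c,"yaw",np.arctan(c[0]))
print("resid",P[:,1]-np.polyval(c,P[:,0]))
print("tip top",ray(T,399,222.5,.004),"tail",ray(T,403,284.8,.032))
for p in [(216,147),(224,154.5)]: print("tip scene",ray(S,*p,.002))
for p in [(267,122),(267.5,130)]: print("tail scene",ray(S,*p,.032))
for r in (218,219,220,221,222,223,224,225): print(r,g[r,390:394].mean(),g[r,404:408].mean())
for r in range(281,288): print(r,g[r,400:406].mean())
for r in range(233,240): print(r,g[r,396:403].mean())
```

```text
[[ 0.475  -0.325 ]
 [ 0.4661 -0.3261]
 [ 0.4573 -0.327 ]
 [ 0.4485 -0.3277]
 [ 0.4396 -0.328 ]
 [ 0.4308 -0.3285]
 [ 0.422  -0.3295]
 [ 0.4131 -0.33  ]
 [ 0.4043 -0.3306]
 [ 0.3955 -0.3314]]
[[ 0.5581 -0.3175]
 [ 0.5492 -0.3193]
 [ 0.5402 -0.3197]
 [ 0.5312 -0.3202]
 [ 0.5223 -0.3212]
 [ 0.5134 -0.3224]]
y= [ 0.0823 -0.3642] yaw 0.08208060795193249
resid [ 0.0001 -0.0003 -0.0005 -0.0004 -0.      0.0002 -0.0001  0.0002  0.0003
  0.0002  0.0007 -0.0003 -0.      0.0003  0.     -0.0005]
tip top [ 0.5686 -0.3182  0.004 ] tail [ 0.3855 -0.3274  0.032 ]
tip scene [ 0.5613 -0.343   0.002 ]
tip scene [ 0.5583 -0.2982  0.002 ]
tail scene [ 0.3847 -0.33    0.032 ]
tail scene [ 0.4061 -0.294   0.032 ]
218 94.75 94.0
219 90.25 91.25
220 90.75 93.5
221 92.5 92.5
222 94.25 84.5
223 76.75 60.5
224 50.25 42.25
225 39.75 41.25
281 52.166666666666664
282 52.5
283 51.5
284 55.333333333333336
285 70.33333333333333
286 91.0
287 97.33333333333333
233 89.42857142857143
234 90.71428571428571
235 91.57142857142857
236 83.71428571428571
237 59.857142857142854
238 40.285714285714285
239 40.857142857142854
```

```bash
cat > h.py <<'E'
from bench import *
from vis import *
import pickle
np.set_printoptions(precision=4,suppress=True)
def q(psi): return [0,float(np.cos(psi/2)),float(np.sin(psi/2)),0]
def snap(tag,*names):
    d={n:get_image(n) for n in names}
    pickle.dump(d,open(tag+".pkl","wb"))
    for n in d: cv2.imwrite(f"pics/{tag}_{n}.png",d[n]["frame"])
    return d
def st(m=""):
    s=state(); print(m,"t%.2f"%s["time"],"p",s["ee_pos"],"q",s["ee_rot"],"F",s["ft_force"],"M",s["moment"],"gap%.4f"%s["finger_gap"])
E
python3 - <<'E'
from h import *
Q=q(.082); g=[.4707,-.3255]
move_to(g+[.14],Q); st("above")
move_l(g+[.012],.12); st("down")
close(); hold(.3); st("grip")
move_l(g+[.16],.12); hold(.2); st("up")
E
```

```text
above t3.47 p [ 0.4711 -0.3249  0.1401] q [-0.      0.9991  0.0416  0.0001] F [ 0.1828 -0.4529  0.4647] M [-0.0017  0.1625  0.016 ] gap0.0875
down t4.68 p [ 0.4712 -0.3259  0.0131] q [0.0006 0.9992 0.041  0.0007] F [ 0.3555 -0.3766  0.8961] M [-0.0079  0.1427  0.0006] gap0.0880
grip t6.03 p [ 0.4707 -0.3255  0.012 ] q [0.     0.9992 0.041  0.    ] F [ 0.295  -0.7992 -1.2593] M [-0.0259  0.1623  0.0346] gap0.0200
up t7.62 p [ 0.4705 -0.3253  0.1593] q [-0.0004  0.9992  0.041  -0.0005] F [ 0.0825  0.4128 -1.0174] M [-0.0666  0.1465 -0.0095] gap0.0201
```

Run:
```python
from h import *
move_l([.50,-.10,.19],.25,q(0)); 
move_l([.627-.072-.075,.178,.19],.3)
move_l([.627-.072-.075,.178,.0675],.15); hold(.4); st()
d=snap("pre","top","scene")
a=d["top"]["frame"][165:235,190:290]; b=d["scene"]["frame"][205:305,240:380]
cv2.imwrite("pics/pre_m.png",np.vstack([cv2.convertScaleAbs(cv2.resize(a,(400,280),interpolation=0),alpha=1.5),cv2.resize(b,(400,286),interpolation=0)]))
```

```text
t11.12 p [0.4802 0.1781 0.0678] q [-0.0001  1.      0.      0.0003] F [ 1.0105  0.6364 -1.4696] M [0.0143 0.0701 0.06  ] gap0.0201
```

View pics/pre_m.png

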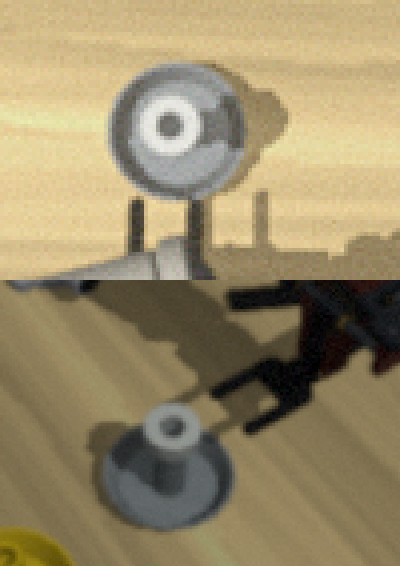

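Top crop: the tines at columns ~224 and ~239 (rows 215–228) straddle the ring centre column ~232. Scene: the fork is level with the socket, short of the ring. Now measuring these precisely.

Run:
```python
from h import *
d=pickle.load(open("pre.pkl","rb"));T=d["top"];S=d["scene"]
g=T["frame"].min(-1).astype(float)
for r in (218,220,222,224):
    row=g[r-1:r+2,215:250].mean(0); print(r,row.astype(int))
print("colmean tips",[ (r,int(g[r,223:226].mean()),int(g[r,238:241].mean())) for r in range(209,220)])
gs=cv2.GaussianBlur(S["frame"],(3,3),0).min(-1)[228:262,308:355]
n,l,stt,ce=cv2.connectedComponentsWithStats((gs<35).astype(np.uint8)); k=1+stt[1:,4].argmax()
c=cv2.findContours((l==k).astype(np.uint8),0,1)[0][0]
print((cv2.approxPolyDP(c,1.2,True)[:,0]+[308,228]).tolist())
# socket below ring: scene rows
gg=cv2.cvtColor(S["frame"],6).astype(int)
for r in (264,267,270,273): print(r,gg[r-1:r+2,288:312].mean(0).astype(int))
for z in (.05,.04,.03): print(z,[proj(S,[.627,.178,z])])
# ring outline in scene
m=((S["frame"].min(-1)[240:272,285:315])>100).astype(np.uint8)
cs=cv2.findContours(m,0,1)[0]; c=max(cs,key=len); e=cv2.fitEllipse(c); print(e, ray(S,e[0][0]+285,e[0][1]+240,.0695))
m=((T["frame"].min(-1)[183:209,219:245])>118).astype(np.uint8); cs=cv2.findContours(m,0,1)[0]; c=max(cs,key=len); e=cv2.fitEllipse(c);print(e, ray(T,e[0][0]+219,e[0][1]+183,.0695))
```

```text
218 [102 103 100 104 102 103  90  57  31  38  39  90 103 102 101 100 100  99
 101 100 105  75  45  34  36  44  58  66  94 101 102 100  99  99 101]
220 [101 103  98 101 101  99  89  56  31  35  39  88  99 100  98  99  98  98
  97 101 101  74  42  31  36  43  60  62  90  96  97  97  94  92  96]
222 [104 102  99 102 103 101  90  57  33  33  38  89 100 101  99 100  98  97
  98  99  95  71  42  37  34  36  58  61  93  99  97  97  97  92  95]
224 [103 102 100 102 102 104  83  52  37  35  46  94 103 101  93  93  90  83
  86  84  75  57  40  36  34  42  59  66  93 104 100  96  95  99  99]
colmean tips [(209, 62, 101), (210, 73, 90), (211, 95, 76), (212, 105, 77), (213, 98, 91), (214, 73, 88), (215, 43, 48), (216, 37, 40), (217, 35, 42), (218, 41, 37), (219, 32, 35)]
[[354, 228], [344, 228], [340, 233], [336, 231], [331, 232], [314, 242], [314, 244], [318, 245], [329, 239], [337, 246], [337, 249], [327, 254], [326, 257], [328, 257], [347, 246], [348, 241], [354, 237]]
264 [ 51  53  55  59  61  65  74  85  93 103 108 112 115 117 118 114 110 105
 101  94  88  79  71  66]
267 [ 60  58  58  57  56  57  54  56  62  66  74  78  80  80  81  82  84  92
  97 100  98  96  95  84]
270 [ 60  59  59  59  58  50  42  40  48  48  54  58  60  63  64  67  75  87
  98 100  99 100 101  98]
273 [ 69  62  59  60  57  51  42  45  48  52  57  59  63  63  67  67  79  91
  97 101 101 100 100 100]
0.05 [array([299.5455, 264.2203])]
0.04 [array([299.3657, 266.8893])]
0.03 [array([299.1886, 269.5159])]
((14.974327087402344, 15.772007942199707), (16.223127365112305, 20.394176483154297), 100.94105529785156) [0.622  0.1713 0.0695]
((12.766923904418945, 12.7596435546875), (14.465590476989746, 15.360486030578613), 33.79449462890625) [0.6285 0.1785 0.0695]
```

Run:
```python
from h import *
d=pickle.load(open("pre.pkl","rb"));T=d["top"];S=d["scene"]
print("fork mid top",[ray(T,230.95,r,.0575) for r in (218,222)])
print("tip top",ray(T,231,214.2,.0595))
print("ring top (outline,hole@top)",ray(T,231.77,195.8,.0695),ray(T,231.98,195.92,.077))
r=ray(S,299.93,255.7,.077);print("ring scene",r)
for z,row in((.03,270),(.02,273)): print("socket axis pred",proj(S,[r[0],r[1],z]))
# edges of fork in scene; notch inner corners midpoint ~ ((329,239),(337,246)) root
a=ray(S,329.5,239.5,.0595);b=ray(S,337,246.5,.0595);print("root corners",a,b,(a+b)/2)
for p in((313.7,243.2),(326.3,255.8)): print("tip",ray(S,*p,.0575))
X=cloud(T); k=(abs(X[...,2]-.0595)<.006); k[:, :215]=0;k[:,250:]=0;k[:213]=0;k[228:]=0; print("depth tines",k.sum(),X[k].mean(0),X[k].min(0),X[k].max(0))
X=cloud(S); k=(abs(X[...,2]-.0595)<.006); k[:228]=0;k[262:]=0;k[:,310:]&=True;k[:,:310]=0;k[:,348:]=0; print("depth tines sc",k.sum(),X[k].mean(0),X[k].min(0),X[k].max(0))
```

```text
fork mid top [array([0.5649, 0.1798, 0.0575]), array([0.5534, 0.1794, 0.0575])]
tip top [0.5758 0.1799 0.0595]
ring top (outline,hole@top) [0.6283 0.1785 0.0695] [0.6274 0.1772 0.077 ]
ring scene [0.6255 0.1755 0.077 ]
socket axis pred [299.0789 268.4344]
socket axis pred [298.9059 271.0228]
root corners [0.5345 0.1656 0.0595] [0.5332 0.1907 0.0595] [0.5338 0.1781 0.0595]
tip [0.5698 0.1529 0.0575]
tip [0.5681 0.1966 0.0575]
depth tines 94 [0.5567 0.1808 0.0601] [0.5381 0.1531 0.054 ] [0.5743 0.2053 0.0654]
depth tines sc 423 [0.5332 0.1785 0.0608] [0.4876 0.1512 0.0549] [0.6066 0.2059 0.0654]
```

Run:
```python
from h import *
move_l([.4802,.1763,.0675],.05); hold(.2); F0=state()["ft_force"]; st()
for x in (.52,.53,.54,.547,.552,.557):
    move_l([x,.1763,.0675],.05); s=state(); dF=s["ft_force"]-F0; print(x,s["ee_pos"],dF)
    if np.hypot(dF[0],dF[1])>4: hold(.2); dF=state()["ft_force"]-F0; print("settled",dF)
    if np.hypot(dF[0],dF[1])>4: print("STOP");break
hold(.2); st()
d=snap("ins","top","scene")
a=d["top"]["frame"][165:235,190:290]; b=d["scene"]["frame"][205:305,240:380]
cv2.imwrite("pics/ins_m.png",np.vstack([cv2.convertScaleAbs(cv2.resize(a,(500,350),interpolation=0),alpha=1.5),cv2.resize(b,(500,240),interpolation=0)]))
```

```text
t11.68 p [0.4802 0.1763 0.0675] q [-0.  1. -0. -0.] F [ 0.0631 -0.1624 -1.025 ] M [0.0346 0.1088 0.0084] gap0.0198
0.52 [0.5198 0.1763 0.0674] [-0.3284  0.0218 -0.3846]
0.53 [0.5302 0.1763 0.0675] [-0.3628 -0.2075 -0.5756]
0.54 [0.5402 0.1762 0.0674] [ 0.3929 -0.4423  0.5985]
0.547 [0.5472 0.1763 0.0674] [ 0.5203  0.6172 -0.1233]
0.552 [0.5522 0.1763 0.0675] [-1.3803 -0.2084 -0.1714]
0.557 [0.5572 0.1763 0.0675] [ 0.2259  0.0902 -0.377 ]
 t14.32 p [0.5569 0.1763 0.0675] q [-0.      1.     -0.     -0.0001] F [-0.3403  0.8209 -1.2071] M [0.0099 0.1421 0.0476] gap0.0199
```

View pics/ins_m.png

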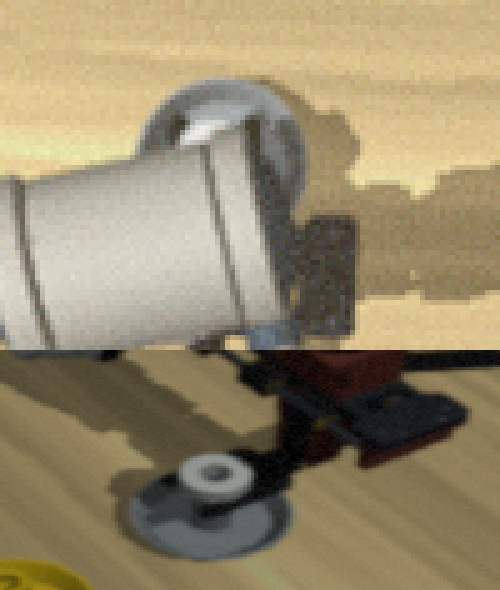

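The fork slid under the ring with no contact force. Top view is partly hidden by the wrist; the scene view shows tines on both sides of the socket below the ring. Lifting and carrying now.

Run:
```python
from h import *
move_l([.557,.1763,.085],.03); hold(.2); st("lift")
move_l([.557,.1763,.155],.08)
# pump true approx (top bias +1.5mm in y removed)
move_l([.485,-.106,.155],.10); hold(.4); st("hover")
d=snap("hov","top","scene")
a=d["top"]["frame"][180:250,280:380]; b=d["scene"]["frame"][120:210,205:325]
cv2.imwrite("pics/hov_m.png",np.vstack([cv2.convertScaleAbs(cv2.resize(a,(400,280),interpolation=0),alpha=1.5),cv2.resize(b,(400,300),interpolation=0)]))
```

```text
lift t15.35 p [0.5568 0.1763 0.0847] q [ 0.0001  1.      0.     -0.0003] F [ 0.0921  0.6832 -0.0474] M [ 0.0078  0.1974 -0.05  ] gap0.0203
hover t19.84 p [ 0.485 -0.106  0.155] q [ 0.  1.  0. -0.] F [ 0.6625 -0.7836 -1.1018] M [-0.0647  0.1438 -0.0081] gap0.0198
```

View pics/hov_m.png

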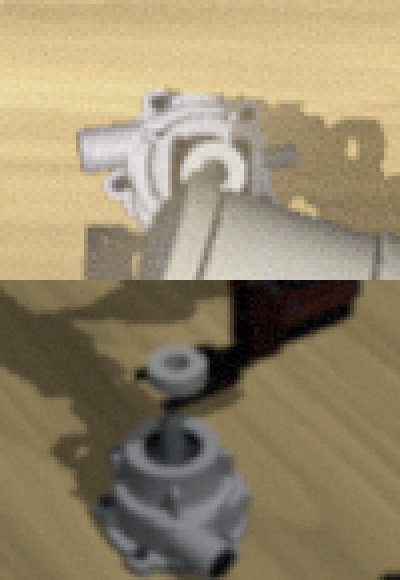

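Ring rides level on the fork, above and near the shaft (top view: ring about column 333, its lower part hidden by the wrist; scene: ring at about (257,149), shaft tip below it at about (256,160)). Measuring the offset between them in each view.

Run:
```python
from h import *
from scipy.optimize import least_squares
d0=pickle.load(open("im0.pkl","rb"));d=pickle.load(open("hov.pkl","rb"))
for n in ("top","scene"):
    X=cloud(d[n]); X0=cloud(d0[n])
    k=(abs(X[...,2]-.162)<.006)&(np.hypot(X[...,0]-.557,X[...,1]+.106)<.035)&(d[n]["frame"].min(-1)>90)
    print(n,"ring depth pts",k.sum(),X[k].mean(0),X[k].min(0),X[k].max(0))
T=d["top"];S=d["scene"]
g=T["frame"].min(-1); print(g[210:226,322:346])
gs=cv2.cvtColor(S["frame"],6); 
m=(gs[135:170,240:285]>95).astype(np.uint8); cs=cv2.findContours(m,0,1)[0]
c=max(cs,key=len); e=cv2.fitEllipse(c); print(e); print("ring scene@top",ray(S,e[0][0]+240,e[0][1]+135,.162),"@mid",ray(S,e[0][0]+240,e[0][1]+135,.1545))
print(gs[140:160,244:272])
print("pump scene im0"); print(cv2.cvtColor(d0["scene"]["frame"],6)[157:186,238:276])
```

```text
top ring depth pts 96 [ 0.5621 -0.1063  0.1627] [ 0.5452 -0.1249  0.156 ] [ 0.575  -0.0833  0.1679]
scene ring depth pts 158 [ 0.5548 -0.1045  0.1624] [ 0.5347 -0.1292  0.1562] [ 0.5752 -0.084   0.1668]
[[127 119 112 118 134 134 140 137 138 141 139 137 135 125 116 123 108  99
   88  81  88  97  87  79]
 [109 124 135 139 144 144 145 141 136 142 140 139 135 136 133 132 108 101
  100  95  96  93  84  78]
 [120 138 143 143 144 141 138 138 137 138 136 141 138 141 140 128 111 103
  101  94  93  91  94  73]
 [136 135 123 127 136 125 118 111 114 112 112 114 133 136 141 116  99 100
   93  99  99  92  94  87]
 [136 109  93  89 102  91  78  74  71  75  71  87 101 119 135 117  92  86
   80  85  95  98  95  96]
 [126  87  55  57  64  61  65  83  93 111 115 111 113 120 131 114  75  61
   64  66  81  99  93  96]
 [122  77  57  52  56  67  93 114 126 136 139 142 139 140 138 126  90  65
   60  57  74  90  98  94]
 [115  81  63  62  65  97 121 134 145 139 138 138 139 138 136 135 123  86
   64  53  72  94  95  86]
 [109  67  57  61  76 119 142 138 137 138 141 140 137 138 143 138 136 126
   84  59  68  
[... 2742 characters left out ...]
 46  57  62  65  65  72]
 [ 72  73  75  74  73  76  80  84  81  63  44  33  16  12  13  19  19  28
   36  38  47  59  66  70  73  69  70  70]
 [ 68  70  73  73  72  76  73  77  70  50  30  19  15  11  17  23  35  46
   62  63  68  72  72  75  70  74  72  77]
 [ 66  70  69  74  75  74  75  72  75  59  36  19  25  28  38  50  59  63
   71  76  74  77  70  75  80  81  84  94]
 [ 65  66  71  68  71  74  75  78  74  66  47  40  37  48  57  63  72  73
   73  77  78  77  78  87  91 105 108 115]]
pump scene im0
[[114 112 112 ... 119 117 119]
 [112 113 113 ... 116 116 117]
 [111 112 112 ... 118 115 117]
 ...
 [ 71  84 109 ... 130 120 125]
 [ 49  68  96 ... 123 122 129]
 [ 40  57  83 ... 118 126 128]]
```

Run:
```python
from h import *
import sys; np.set_printoptions(threshold=sys.maxsize,linewidth=200,precision=4,suppress=True)
d0=pickle.load(open("im0.pkl","rb"));d=pickle.load(open("hov.pkl","rb"));T=d["top"];S=d["scene"]
print("ring top",ray(T,332.7,222.7,.1545),ray(T,333.1,222.8,.162),"pump",ray(T,330.4,221.32,.085))
print("ring scene",ray(S,257.4,144.25,.162))
print("pump pred in scene: face",proj(S,[.562,-.106,.085]),"tip",proj(S,[.562,-.106,.115]))
print(cv2.cvtColor(d0["scene"]["frame"],6)[156:186,241:273])
print("top shaft");print(d0["top"]["frame"].min(-1)[211:232,320:342])
```

```text
ring top [ 0.5568 -0.1052  0.1545] [ 0.5563 -0.1056  0.162 ] pump [ 0.5629 -0.1053  0.085 ]
ring scene [ 0.5536 -0.107   0.162 ]
pump pred in scene: face [255.859  169.5222] tip [255.4155 160.5264]
[[109 109 112 117 118 123 122 121 123 125 122 121 122 120 120 118 122 121 123 124 127 127 125 122 119 119 118 117 117 116 114 118]
 [110 108 111 112 116 120 122 123 126 122 124 121 123 121 119 117 120 119 121 121 124 128 126 123 117 121 117 120 116 117 114 116]
 [111 110 110 109 111 119 123 122 122 122 123 124 122 115 113 110 116 115 122 121 122 124 125 126 121 122 121 120 119 118 116 116]
 [111 110 110 108 109 112 118 120 124 124 121 121 114 108 101 102 106 115 116 119 119 123 123 125 125 123 122 121 121 121 120 121]
 [110 112 111 109 108 109 112 119 120 124 122 116 102  94  93  96  97 104 110 119 122 123 126 127 125 123 123 122 120 121 123 123]
 [110 113 115 109 110 111 113 118 123 128 125 110  88  75  83  84  88  87 105 122 127 126 124 126 128 126 125 121 121 120 122 123]
 [111 111 112 113 112 117 120 121 124 128 127 108  76  56  71  76  74  77  96 118 127 127 128 125 127 126 126 124 12
[... 4250 characters left out ...]
7  76  84  91 101  94  92  81  68  72  68  64 100 134 140 140]
 [141 140 134  99  68  66  67  76  78  90  86  91  92  79  74  74  72  77 116 139 139 140]
 [139 140 138 119  78  67  66  72  73  77  83  75  72  76  73  67  64  98 128 138 141 143]
 [137 141 137 131 110  80  66  64  77  70  75  72  76  75  67  67  85 118 137 140 142 136]
 [126 136 135 139 132 111  80  70  61  69  68  69  71  71  81  96 123 136 142 142 137 127]
 [117 136 143 141 136 135 121 100  88  77  73  73  75  90 106 126 136 139 143 135 128 107]
 [105 118 131 139 137 136 136 126 124 117 118 112 113 130 129 137 140 140 143 132 109  90]
 [117 102 110 124 135 134 135 134 138 137 136 137 137 136 138 137 137 137 128 109 101  92]]
```

Agreement between the views: shift by about (+7, +0.4) mm. Lowering in steps with force checks.

Run:
```python
from h import *
x,y=.492,-.1055
move_l([x,y,.155],.05); move_l([x,y,.130],.06); hold(.3)
F0=np.mean([ (hold(.02),state()["ft_force"])[1] for _ in range(8)],0); st("pre")
for z in (.126,.123,.120,.117,.114,.111,.108,.105,.102,.0995,.0985):
    move_l([x,y,z],.03); hold(.08)
    dF=np.mean([(hold(.01),state()["ft_force"])[1] for _ in range(4)],0)-F0; print(z,dF)
    if dF[2]>2.5: print("STOP"); break
st()
d=snap("low","top","scene")
b=d["scene"]["frame"][130:205,210:310]; cv2.imwrite("pics/low_m.png",cv2.resize(b,(600,450),interpolation=0))
```

```text
pre t21.23 p [ 0.4921 -0.1055  0.1302] q [0.     1.     0.     0.0002] F [-0.4238 -0.0675 -1.683 ] M [-0.0022  0.1528  0.0497] gap0.0202
0.126 [0.3172 0.3474 0.0714]
0.123 [0.1641 0.4477 0.1264]
0.12 [-0.0369 -0.2741  0.1715]
0.117 [0.1033 0.0388 0.3442]
0.114 [ 0.5194 -0.027   0.028 ]
0.111 [ 0.0269 -0.2149 -0.1407]
0.108 [-0.5533  0.0545  0.415 ]
0.105 [ 0.2591 -0.2681 -0.3972]
0.102 [ 0.217  -0.3618  0.0461]
0.0995 [-0.2636 -0.0806  0.0849]
0.0985 [-0.0656 -0.2546  0.1476]
 t25.30 p [ 0.492  -0.1055  0.0985] q [0. 1. 0. 0.] F [ 0.5019  0.0007 -1.4479] M [0.0123 0.1264 0.0292] gap0.0198
```

View pics/low_m.png

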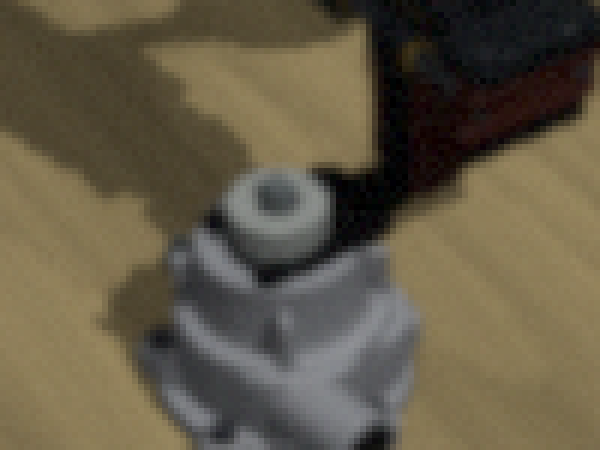

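Scene shows the ring threaded on the shaft (its tip visible in the hole at about (256,162)), lying on the fork just over the boss. Drawing the fork out.

Run:
```python
from h import *
x,y=.492,-.1055
for dx in (.02,.03,.04,.05,.08):
    move_l([x-dx,y,.0985],.05); s=state(); print(dx,s["ft_force"])
hold(.3); st()
d=snap("out","top","scene")
a=d["top"]["frame"][190:250,290:370];b=d["scene"]["frame"][130:205,210:310]; cv2.imwrite("pics/out_m.png",np.vstack([cv2.convertScaleAbs(cv2.resize(a,(400,300),interpolation=0),alpha=1.5),cv2.resize(b,(400,300),interpolation=0)]))
for n,w in(("scene",0),("top",0)):
    X=cloud(d[n]); f=d[n]["frame"].min(-1)
    k=(np.hypot(X[...,0]-.562,X[...,1]+.105)<.021)&(np.hypot(X[...,0]-.562,X[...,1]+.105)>.011)&(X[...,2]<.112); print(n,k.sum(),np.percentile(X[k][:,2],[10,50,90]))
```

```text
0.02 [ 0.116  -0.6746 -2.0121]
0.03 [-0.425   0.284  -0.6093]
0.04 [-1.0978  0.2687 -0.9335]
0.05 [-0.8393  0.1581 -0.4685]
0.08 [ 0.4855 -0.1409 -1.0857]
 t28.05 p [ 0.4121 -0.1055  0.0984] q [-0.      1.      0.     -0.0001] F [ 0.2833 -0.4755 -2.1778] M [-0.0613  0.1011 -0.046 ] gap0.0201
scene 126 [0.0866 0.0951 0.0977]
top 116 [0.0914 0.0952 0.0996]
```

View pics/out_m.png

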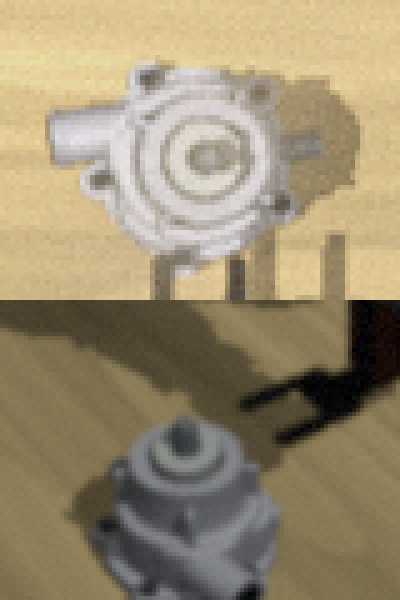

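Ring sits in the bore mouth (top ≈ 10 mm above the face by depth), the fork is free behind at left. Now bring the fork above it and press by feel, stopping first at 12 N.

```bash
cat > press.py <<'E'
from h import *
def fz(n=4): return np.mean([(hold(.01),state()["ft_force"])[1] for _ in range(n)],0)
def press(x,y,z,F0,lim,zmin,step=.0004,Q=None):
    while z>zmin:
        z-=step; move_l([x,y,z],.02); d=fz()-F0; print("%.4f %.4f"%(z,state()["ee_pos"][2]),d)
        if d[2]>lim: print("LIMIT"); break
    return z
E
python3 - <<'E'
from press import *
x,y=.4915,-.1055
move_l([x-.08,y,.115],.06); move_l([x,y,.115],.08); hold(.3)
F0=fz(12); print(F0); np.save("F0.npy",F0); s=state()["ee_pos"]
move_l([x,y,.111],.03)
press(x,y,.111,F0,12,.104); st()
E
```

```text
[ 0.108   0.2268 -1.0541]
0.1106 0.1106 [-0.3492 -0.6935 -0.0236]
0.1102 0.1102 [-0.083   0.0369  0.0362]
0.1098 0.1098 [-0.3986 -0.0861  0.1867]
0.1094 0.1095 [-0.4819  0.0672  1.3605]
0.1090 0.1092 [-1.0374 -0.3942  2.5998]
0.1086 0.1088 [-1.0422 -1.3725  3.0145]
0.1082 0.1085 [-1.4106 -1.7272  4.0913]
0.1078 0.1080 [-1.9704 -2.0606  5.748 ]
0.1074 0.1076 [-1.8406 -2.1867  5.1918]
0.1070 0.1073 [-2.3389 -2.4171  6.3495]
0.1066 0.1067 [-1.7799 -3.152   6.0003]
0.1062 0.1060 [-0.9005 -2.8367  4.5853]
0.1058 0.1052 [-0.4621 -1.3873  1.9928]
0.1054 0.1049 [-0.3224 -0.7634  0.9559]
0.1050 0.1048 [-0.4631 -0.1116  1.1269]
0.1046 0.1045 [-0.5642 -0.1735  1.2522]
0.1042 0.1044 [-1.2242  0.2557  2.5486]
0.1038 0.1039 [-0.9561 -0.3529  3.0513]
 t35.51 p [ 0.4917 -0.1056  0.1039] q [ 0.0001  1.     -0.      0.0003] F [-1.1749 -0.093   1.9811] M [-0.0377  0.058   0.0218] gap0.0199
```

Run:
```python
from press import *
F0=np.load("F0.npy"); z=press(.4915,-.1055,.1038,F0,10,.0965); st()
d=snap("prs","scene","top")
X=cloud(d["scene"]); k=(np.hypot(X[...,0]-.562,X[...,1]+.105)<.021)&(np.hypot(X[...,0]-.562,X[...,1]+.105)>.011)&(X[...,2]<.105); print(k.sum(),np.percentile(X[k][:,2],[10,50,90]))
b=d["scene"]["frame"][130:205,210:310]; cv2.imwrite("pics/prs_m.png",cv2.resize(cv2.convertScaleAbs(b,alpha=1.5),(600,450),interpolation=0))
```

```text
0.1034 0.1035 [ 0.5221 -0.4406  2.9182]
0.1030 0.1034 [-0.2324 -0.4574  4.6683]
0.1026 0.1026 [ 1.3092 -1.1316  4.1218]
0.1022 0.1020 [ 1.499  -0.7775  4.1226]
0.1018 0.1017 [ 1.7256 -1.0472  3.2848]
0.1014 0.1012 [ 1.0451 -0.8848  3.227 ]
0.1010 0.1008 [ 1.1348 -0.5514  2.7192]
0.1006 0.1007 [-0.5376 -0.6417  4.4879]
0.1002 0.1002 [-0.0284 -0.4938  4.755 ]
0.0998 0.1000 [-0.2647 -0.7788  6.1146]
0.0994 0.0998 [-1.0552 -0.4337  7.4662]
0.0990 0.0995 [-1.5627 -0.8061  7.7677]
0.0986 0.0992 [-2.3382 -0.6055  8.1481]
0.0982 0.0988 [-3.3524 -0.3104  8.4784]
0.0978 0.0983 [-3.7602 -0.6445  8.5197]
0.0974 0.0979 [-3.8126 -0.5024  8.8381]
0.0970 0.0975 [-4.1284 -0.2963  9.2925]
0.0966 0.0970 [-4.4112 -0.5582  9.1647]
0.0962 0.0966 [-4.848  -0.2585  9.1215]
 t40.89 p [ 0.4908 -0.1055  0.0966] q [ 0.      1.     -0.     -0.0008] F [-4.7147  0.0948  8.0204] M [-0.0909  0.5028 -0.0075] gap0.0193
88 [0.0881 0.0908 0.0954]
```

View pics/prs_m.png

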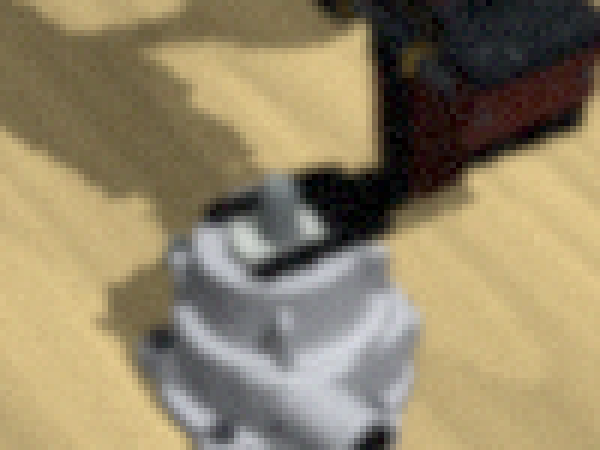

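The white ring is low in the bore between the tines around the shaft at (257,168). Force rose steeply from z≈0.101, then levelled at 9 N while the fork pivoted in the pads. Hold, back off slightly, and check the ring's height.

Run:
```python
from press import *
F0=np.load("F0.npy")
for _ in range(4): hold(.3); print(fz()-F0)
x,y=.4915,-.1055
move_l([x,y,.109],.04); move_l([x-.085,y,.113],.1); st()
d=snap("chk","scene","top")
for n in d:
    X=cloud(d[n]); 
    for c in ((.562,-.1055),):
        r=np.hypot(X[...,0]-c[0],X[...,1]-c[1])
        k=(r<.0195)&(r>.0115)&(X[...,2]<.097)&(X[...,2]>.08); P=X[k]
        b=(r<.034)&(r>.026)&(abs(X[...,2]-.085)<.006)
        A=np.c_[P[:,:2]-c,np.ones(len(P))]; print(n,k.sum(),"ring z med",np.median(P[:,2]),"plane",np.linalg.lstsq(A,P[:,2],rcond=None)[0],"face",np.median(X[b][:,2]))
a=d["top"]["frame"][190:250,290:370];b=d["scene"]["frame"][130:205,210:310]; cv2.imwrite("pics/chk_m.png",np.vstack([cv2.convertScaleAbs(cv2.resize(a,(400,300),interpolation=0),alpha=1.5),cv2.resize(cv2.convertScaleAbs(b,alpha=1.5),(400,300),interpolation=0)]))
```

```text
[-4.9416 -0.1843  8.9724]
[-5.2723 -0.3782  9.0463]
[-4.4632 -0.7733  8.9072]
[-4.5043 -0.3176  9.0322]
 t43.79 p [ 0.4068 -0.1055  0.113 ] q [-0.      1.      0.      0.0001] F [-0.2597  0.7932 -0.701 ] M [-0.0197  0.1579 -0.0011] gap0.0196
scene 69 ring z med 0.08961492444883376 plane [-0.0325 -0.0491  0.0894] face 0.08614387598601105
top 97 ring z med 0.0892550125057325 plane [-0.0493 -0.0098  0.0891] face 0.08481250552380959
```

View pics/chk_m.png

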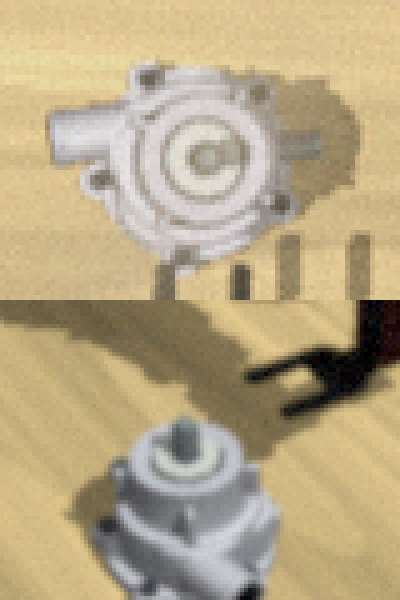

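Run:
```python
from h import *
c=np.array([.562,-.1055])
for tag in("out","chk"):
    d=pickle.load(open(tag+".pkl","rb"))
    for n in("scene","top"):
        X=cloud(d[n]);r=np.hypot(X[...,0]-c[0],X[...,1]-c[1]); w=d[n]["frame"].min(-1)
        for nm,k in(("ring",(r<.0205)&(r>.0115)&(X[...,2]<.101)&(X[...,2]>.084)),("face",(r<.034)&(r>.026)&(abs(X[...,2]-.085)<.006))):
            P=X[k];A=np.c_[P[:,:2]-c,np.ones(len(P))];s=np.linalg.lstsq(A,P[:,2],rcond=None)[0];print(tag,n,nm,len(P),s,"sd %.4f"%np.std(P[:,2]-A@s))
        tc={"out":.412,"chk":.4068}[tag]
        k=(X[...,0]>tc+.03)&(X[...,0]<tc+.1)&(abs(X[...,1]+.105)<.03)&(abs(X[...,2]-.1)<.025)&(w<45)
        P=X[k]
        if len(P)>10:
            A=np.c_[P[:,0]-tc-.072,np.ones(len(P))];s=np.linalg.lstsq(A,P[:,2],rcond=None)[0];print(tag,n,"blade",len(P),s)
```

```text
out scene ring 101 [-0.1767 -0.1525  0.096 ] sd 0.0026
out scene face 134 [-0.0257 -0.026   0.0858] sd 0.0019
out scene blade 232 [-0.0288  0.0915]
out top ring 104 [-0.1005 -0.0748  0.0949] sd 0.0027
out top face 173 [-0.0021  0.009   0.0852] sd 0.0027
out top blade 50 [-0.0516  0.0905]
chk scene ring 75 [-0.0033 -0.0473  0.0894] sd 0.0016
chk scene face 147 [-0.0137 -0.0176  0.086 ] sd 0.0019
chk scene blade 230 [0.0318 0.1107]
chk top ring 100 [-0.0444 -0.0258  0.0897] sd 0.0028
chk top face 180 [-0.0055 -0.0101  0.0851] sd 0.0028
chk top blade 60 [0.0968 0.1101]
```

Before pressing, the ring lay tilted about 0.1 rad; now it is nearly level with its top ~4 mm above the face. The fork has pivoted ~0.07 rad nose-up. I'll level it with the wrist and press once more, with the tines only, to confirm the stop.

Run:
```python
from press import *
Q=[0,float(np.cos(.04)),0,-float(np.sin(.04))]
x,y=.486,-.1055
move_l([x-.08,y,.114],.1,Q); move_l([x,y,.112],.12); hold(.25); F0=fz(10); 
move_l([x,y,.105],.05); z=.105
while z>.096:
    z-=.0005; move_l([x,y,z],.03); d=fz(3)-F0; print("%.4f %.4f"%(z,state()["ee_pos"][2]),d)
    if d[2]>9: break
hold(1.2); print(fz()-F0); st()
move_l([x,y,.112],.06); move_l([x-.085,y,.13],.15); st()
d=snap("chk2","scene","top"); c=np.array([.562,-.1055])
for n in d:
    X=cloud(d[n]); r=np.hypot(X[...,0]-c[0],X[...,1]-c[1])
    for nm,k in(("ring",(r<.0205)&(r>.0115)&(X[...,2]<.101)&(X[...,2]>.084)),("face",(r<.034)&(r>.026)&(abs(X[...,2]-.085)<.006))):
        P=X[k];A=np.c_[P[:,:2]-c,np.ones(len(P))];print(n,nm,np.linalg.lstsq(A,P[:,2],rcond=None)[0])
```

```text
0.1045 0.1046 [ 0.1205 -0.4381  0.054 ]
0.1040 0.1040 [-0.1181 -0.0515 -0.0643]
0.1035 0.1035 [ 0.1766 -0.2837 -0.092 ]
0.1030 0.1030 [ 0.5201 -0.2238 -0.2217]
0.1025 0.1025 [ 0.1981 -0.9169  0.3729]
0.1020 0.1020 [-0.0499  0.2907  0.7464]
0.1015 0.1017 [-0.4618 -0.2265  1.3903]
0.1010 0.1014 [-2.2969 -0.024   4.1219]
0.1005 0.1009 [-3.4406  0.2871  5.993 ]
0.1000 0.1001 [-3.1462 -0.1286  6.1513]
0.0995 0.0997 [-3.8036  0.2874  6.7046]
0.0990 0.0992 [-3.9198 -0.4018  6.9608]
0.0985 0.0988 [-4.1947 -0.1189  7.0858]
0.0980 0.0983 [-4.9844  0.2066  7.2425]
0.0975 0.0978 [-5.0641  0.5892  7.3668]
0.0970 0.0974 [-4.9018  0.0412  8.0525]
0.0965 0.0968 [-4.7835 -0.3409  8.5701]
0.0960 0.0964 [-5.0944  0.1685  7.7511]
[-5.0034 -0.1237  7.823 ]
 t51.77 p [ 0.4857 -0.1056  0.0964] q [ 0.0001  0.9992 -0.0001 -0.0403] F [-4.5531 -0.2165  7.0676] M [-0.009   0.5955  0.0527] gap0.0199
 t52.92 p [ 0.4013 -0.1055  0.1298] q [ 0.      0.9992 -0.0001 -0.0398] F [-0.0582  0.3038 -1.1581] M [-0.0552  0.0612  0.0063] gap0.0199
scene ring [-0.0369 -0.0357  0.0892]
scene face [-0.0074 -0.0293  0.0862]
top ring [0.0006 0.0062 0.0895]
top face [0.002  0.0093 0.0853]
```

Second press: contact at the same height, steep rise, and the ring's depth unchanged (top ≈ 4 mm above the face, level). Now laying the fork down.

Run:
```python
from press import *
Q=[0,float(np.cos(.07)),0,-float(np.sin(.07))]
move_l([.45,-.3255,.13],.2,Q); move_l([.45,-.3255,.028],.12); hold(.2); F0=fz(6); z=.028
while z>.012:
    z-=.001; move_l([.45,-.3255,z],.03); d=fz(2)-F0
    if d[2]>3: break
print("contact",z,d)
gripper_open(); hold(.2); st()
move_l([.45,-.3255,.16],.2); hold(.2); st()
d=snap("end","top","scene")
for n in d:
    X=cloud(d[n]); w=d[n]["frame"].min(-1)
    k=(X[...,0]>.36)&(X[...,0]<.56)&(abs(X[...,1]+.3255)<.05)&(w<45)&(X[...,2]<.06); print(n,k.sum(),np.percentile(X[k],[2,50,98],axis=0))
a=cv2.convertScaleAbs(d["top"]["frame"][100:320],alpha=1.4);b=d["scene"]["frame"][80:360]; cv2.imwrite("pics/end_m.png",np.vstack([a,b]))
```

```text
contact 0.011999999999999986 [-1.3092  0.4408  1.6101]
 t61.14 p [ 0.45   -0.3255  0.012 ] q [-0.      0.9976 -0.     -0.0699] F [ 0.3004 -0.007  -0.9568] M [0.0123 0.0378 0.0083] gap0.0880
 t62.23 p [ 0.4495 -0.3251  0.1583] q [-0.0009  0.9975  0.0001 -0.0711] F [-0.4393 -0.2346 -0.5062] M [ 0.0279  0.0566 -0.0038] gap0.0878
top 61 [[ 0.4959 -0.3484 -0.0027]
 [ 0.5218 -0.3054  0.0042]
 [ 0.5437 -0.298   0.0108]]
scene 507 [[ 0.3704 -0.3481  0.0019]
 [ 0.4523 -0.3174  0.0123]
 [ 0.538  -0.2998  0.0349]]
```

View pics/end_m.png

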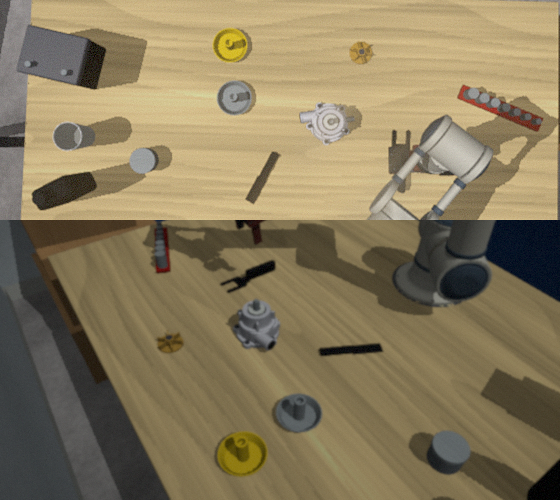

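The fork lies flat on the bench (scene ≈(250,275) in the mosaic), the ring is in the pump, the bystanders are where they were, and the gripper is clear. Time 62.3 s. Handing in.

```bash
python3 -c "
from bench import *
job_done(); print(state()['time'])"
```

```text
the job is handed in; nothing more can be done
the job is handed in; nothing more can be done
```

The ring is on the pump and the fork is lying flat on the bench. I handed the job in at about 62 s of the 69 s allowed, and no verdict is reported back.

**What I did:**
- I gripped the fork by its handle and slid it under the ring with no side contact felt. I carried the ring level to the pump and lowered it over the shaft, then drew the fork out.
- I pressed the ring past the rubber at about 6 N. It then met a stop, and I held it there at about 9 N for more than 1 s.
- After levelling the fork with the wrist, I pressed again at about 8 N for 1.2 s to confirm the stop.

**Last checks:**
- **Ring height:** its top is about 3–4 mm above the face, unchanged between the two presses. Depth pictures show it level to within about 0.04 rad, close to their noise.
- **Fork and bystanders:** in the last picture the fork lay flat and released, the impeller, wedge and tin looked unmoved, and the gripper was clear.

**What was less certain:**
- **Fork slip:** the fork pivoted nose-up in the pads at about 8–9 N, so I could not press harder. The hard stop is inferred from the steep rise in force, contact at about the same height both times, and no further sinking.
- **Tilt before pressing:** the ring rested at roughly 0.1–0.2 rad after the fork was drawn out. That is under the 0.3 limit, and pressing levelled it.
- **Camera disagreement:** the two views differed by about 2 mm. I compared the fork and ring, then the ring and pump, within each picture so that the error mostly cancelled.

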